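# Squeeze a knife handle with the ratchet clamp

## Task

The small knife's handle has just been glued and needs one firm squeeze in its ratchet clamp. Close the scissor handles of the clamp that holds the knife until its ratchet locks, let go and leave it locked by itself for about three seconds, then press the long handle's flat thumb plate downwards, sideways to the scissor motion, so that the ratchet lets go and the clamp springs fully open. Do not press or push the empty clamp.

Things in the scene. Friction and masses are not known exactly. Their poses are not given: they have to be found in the camera images.
- clamp: Scissor clamp on a grey base plate bolted to the bench, a small wooden-handled knife in its jaws. Origin: on the bench under the scissor pivot; x points from pivot along jaws and knife, z up. Both steel handles reach 175 mm to -x, 65 mm above the bench, and swing level, sprung apart with 2 to 3 N. Two ratchet teeth between them at x -80 hold the handles 38 or 31 mm apart at the grip points; either is locked.
- clamp_long_grip (a point): Grip point on the long handle (on the clamp's +y side), a bar 10 mm wide, 12 high, at its middle, 108 mm from the pivot. 50 mm further out (-x) is the centre of its thumb plate, 36 x 30 mm, top 73 mm above the bench, 25 to 30 mm to +y of the clamp's x axis when locked. The plate springs: the ratchet lets go 4 to 6 mm down, surely by 9; 12 mm takes about 6 N, stop at 19 mm.
- clamp_short_grip (a point): Grip point on the short handle (the clamp's -y side, ends in a finger ring), a bar 10 mm wide, 12 high, at its middle, 108 mm from the pivot. Open, the two grip points are 50 mm apart (60 over the bars' outsides); a grip of 15 to 25 N across both bars closes them on the ratchet, and 25 mm apart is the stop. Bars are clear of other parts 90 to 120 mm from the pivot.
- spare_clamp: An identical clamp with empty jaws, also bolted to the bench: leave it alone. Same origin and axes: on the bench under its pivot, x towards its jaws, z up.

How it is judged:
On the way:
1. the knife's clamp stays locked on its ratchet with the robot off it for 2 s (horizontal distance between clamp_long_grip and clamp_short_grip below 0.042 m and contact force between clamp and the fingers below 0.3 N and contact force between clamp and the arm below 0.3 N), for 2 s.
At the end, for the whole second after the job is handed in: the knife's clamp is unlocked and has sprung open again: its two handles are more than 46 mm apart, centre to centre, at the grip points (horizontal distance between clamp_long_grip and clamp_short_grip above 0.046 m); the robot touches nothing.
It fails at once if the empty clamp is pressed or pushed with more than 3 N (contact force between spare_clamp and the fingers above 3 N or contact force between spare_clamp and the arm above 3 N).
It also fails if it takes over 48 s, if anything falls off the work surface, if the arm or the gripper's body presses on something with over 40 N, if the wrist force passes 120 N, or if a joint passes its speed limit or range.

## Robot

A 6-joint arm with a two-finger parallel gripper is mounted at the origin on the work surface. World frame = base frame: x ahead of the robot, y to its left, z up, the work surface at z = 0. Lengths are in m, angles in rad, forces in N, time in s.
With the tool pointing down it reaches from about 0.3 to 0.825 m from the base axis. Payload 5.4 kg.
Tool frame: the origin (TCP) lies midway between the tips of the shut fingers; the grasp point (between the pads) lies 19 mm behind it; z points along the fingers, y is the direction in which the jaws open and shut (so a half turn about z gives the same grasp; the last joint's range is limited). The gripper opens to 92 mm and grips with 3 to 60 N. Pads are 20 mm wide; open, the fingers measure 128 mm over their backs; the gripper's body (75 mm by 189 mm) begins 69 mm behind the grasp point.
Start: joints at [-1.312, 0.158, 1.597, -0, 1.386, -0.21], TCP at [0.26, -0.513, 0.215] pointing down, gripper open.
Joint ranges: [-2.91, 2.91], [-0.94, 2.29], [0.18, 2.7], [-1.29, 4.43], [0.17, 2.64], [-3, 3]. Speed limits (rad/s): [2.57, 2.57, 3.14, 3.14, 3.14, 3.14].

## Interface

Orientations are given as a 3x3 rotation matrix whose columns are the frame's x, y, z axes.
In Python, from cell import get_state, eyes, arm, finder gives the robot as it stands.
- The arm moves only by the shell command python3 -m inch 'ROWS' [OPENING]. ROWS is JSON, a list of rows, each a list of 6 numbers: the shift along the tool's x, y, z in mm, then the turn, a rotation vector about the tool's x, y, z in rad. In form: [[x, y, z, wx, wy, wz], ...]. A call has 1 to 10 rows; each row shifts and turns the commanded pose from where the row before left it, along the tool's axes as they then stand; what a row does not reach is not made up. A row lasts 1/8 s, in which the tool goes at most 62.5 mm and 10.7 degrees, less where a joint would pass 70% of its speed; a pose out of reach is approached as far as the arm can. A call with a gripper value outside its range is refused whole. OPENING is the closure, from -1 (fully open) to 1 (shut), set as the call begins (- or left out, the last holds). The fingers move at their own pace and stop on an object; the grip force is fixed at half the most. Time passes only in rows, so rows that do not move let the fingers close. It gives the time, the measured TCP pose, the force and the opening at its end, in the units of the state.
- get_state(): the state, without advancing time (a new reading comes with each control period).
- eyes.read_camera(name): name is "side" or "top" or "wrist"; returns the picture (420x560x3 uint8, blue, green, red); there is no depth.
- eyes.get_calibration(name): a dict with "camera_matrix" (3x3 intrinsics, pixels), "R" (3x3) and "t" (3): a world point X has camera coordinates R X + t. Camera axes: x right, y down, z forward; pixel columns grow to the right and rows downward; lengths in m; the calibration is good to about 2 mm. A picture is of the moment at which its call begins: read the wrist's pose just before it. get_calibration takes no time and is no camera call; for the wrist camera it gives the pose at the moment of the call.
- arm.close_job(): hands the job in, once; it reports no verdict.
Trained networks look in the newest picture that a camera, given by its name, has taken for a name from the list of things; names that differ only in an ending like _2 or _b are one class to them, and where a whole thing is asked for, a point or a joint stands for the part that bears it (a point fixed in the world has none). Each returns a list of dicts, best first, with "conf" (0 to 1); they miss things now and then, are a little off and sometimes report something else, mostly with a low value. They report only what shows in the picture. A call takes as long as a camera call.
- finder.regions_of(thing, camera): "region" (420x560 bool, what is visible of it) and "position" ([column, row] in pixels, amid what is visible of it).
- finder.place_of(thing, camera): "position" ([column, row] in pixels: a listed point, or the origin of a listed thing).
The state is a dict: "time_s": time; "joints": joint angles; "joint_velocities": joint speeds; "tau": joint torques, N m; "tool_pos": TCP position; "tool_rot": TCP orientation; "force": force on the tool from outside, world axes, zero at the start; "wrist_torque": the same for the moment, N m; "grip_width": finger opening in m.
Only numpy, scipy, OpenCV 4.12 (cv2) and the standard library are available. Lean on these libraries where they do the work, as an engineer would, in place of code of your own. Each camera call takes 0.05 s, during which the arm holds its last target. There are 200 camera calls.

## Working session

There is one attempt and no reset: what is moved stays moved. The work goes in short steps, Python scripts to look and compute and a shell command to move; the robot and the scene stay as the last step left them, time stands still between calls to the robot, and variables do not carry over. Pictures are saved under pics/ and viewed, about 8 in all and at most 12, crops included, and the job is handed in when it is done.

```bash
ls; mkdir -p pics; cat > h.py <<'E'
import numpy as np, cv2
from cell import get_state, eyes, arm, finder
def P(n):
    c=eyes.get_calibration(n);K=np.array(c["camera_matrix"]);R=np.array(c["R"]);t=np.array(c["t"]);return K,R,t
def onplane(n,px,z):
    K,R,t=P(n);d=R.T@np.linalg.inv(K)@np.array([px[0],px[1],1.]);o=-R.T@t
    return o+d*(z-o[2])/d[2]
def proj(n,X):
    K,R,t=P(n);p=K@(R@np.array(X)+t);return p[:2]/p[2]
E
python3 - <<'E'
from h import *
for n in ["top","side"]:
    im=eyes.read_camera(n);cv2.imwrite(f"pics/{n}0.png",im)
    for th,z in [("clamp",0),("spare_clamp",0),("clamp_long_grip",.065),("clamp_short_grip",.065)]:
        for d in finder.place_of(th,n)[:3]:
            print(n,th,round(d["conf"],2),np.round(d["position"],1),onplane(n,d["position"],z).round(4))
s=get_state();print(s["time_s"],s["tool_pos"],np.round(s["tool_rot"],3),s["grip_width"],s["force"])
E
```

```text
pics
top clamp 0.77 [120.5 234.3] [0.6092 0.2567 0.    ]
top spare_clamp 0.83 [374.4 239.6] [ 0.6046 -0.2437  0.    ]
top clamp_long_grip 0.63 [102.  289.9] [0.5029 0.267  0.065 ]
top clamp_short_grip 0.84 [129.  287.1] [0.5085 0.218  0.065 ]
side clamp 0.68 [194.6 321.1] [0.6105 0.2533 0.    ]
side spare_clamp 0.57 [330.2 181.9] [ 0.5965 -0.2475  0.    ]
side clamp_long_grip 0.58 [243.5 322.5] [0.4994 0.2612 0.065 ]
side clamp_short_grip 0.85 [255.1 298.8] [0.5109 0.2098 0.065 ]
0.5 [ 0.25978276 -0.51291897  0.21454193] [[ 0.892  0.452 -0.   ]
 [ 0.452 -0.892  0.   ]
 [ 0.    -0.    -1.   ]] 0.09172563765945252 [-0.13897808 -0.36922289  0.11329535]
```

View pics/top0.png

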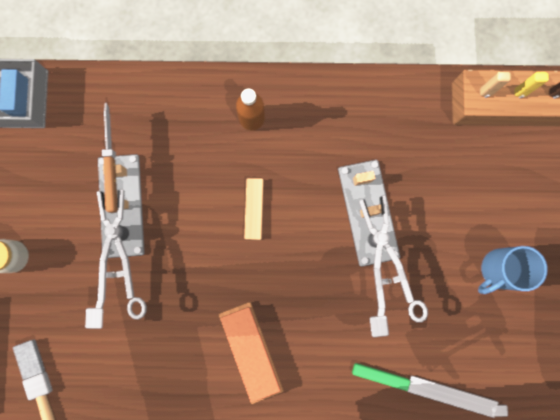

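View pics/side0.png

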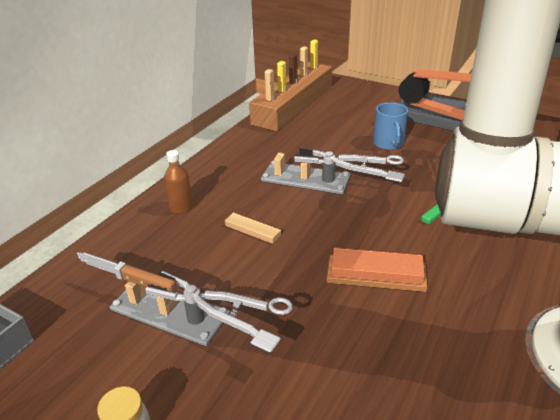

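The top view shows the knife clamp on the left (pivot near (113,230), plate at (94,318), ring at (136,308)). The empty clamp is on the right at (378,240), so I stay away from that one. The networks agree with both pictures. The clamp's yaw is about 9° and the grip midpoint is about (0.5055, 0.239). Next I turn and hover over it.

```bash
python3 -m inch '[[0,0,0,0,0,0.156],[0,0,0,0,0,0.156],[22,-44,0,0,0,0],[22,-44,0,0,0,0],[22,-44,0,0,0,0],[22,-44,0,0,0,0],[22,-44,0,0,0,0],[22,-44,0,0,0,0],[22,-44,0,0,0,0],[22,-44,0,0,0,0]]' -1
python3 -m inch '[[22,-44,0,0,0,0],[22,-44,0,0,0,0],[22,-44,0,0,0,0],[22,-44,0,0,0,0],[22,-44,0,0,0,0],[22,-44,0,0,0,0],[22,-44,0,0,0,0],[0,0,0,0,0,0],[0,0,0,0,0,0]]'
python3 - <<'E'
from h import *
s=get_state();print(s["time_s"],s["tool_pos"],np.round(s["tool_rot"],3),s["joints"],s["force"])
for n in ["wrist","top","side"]:
    im=eyes.read_camera(n);cv2.imwrite(f"pics/{n}1.png",im)
    for th,z in [("clamp",0),("clamp_long_grip",.065),("clamp_short_grip",.065)]:
        for d in finder.place_of(th,n)[:2]:
            print(n,th,round(d["conf"],2),np.round(d["position"],1),onplane(n,d["position"],z).round(4))
E
```

```text
time_s: 1.75
tool_pos: [0.379, -0.1363, 0.2149]
tool_rot: [[0.988, 0.156, 0.001], [0.156, -0.988, -0.001], [0.001, 0.001, -1.0]]
force: [1.4, -0.2, 0.6]
grip_width: 0.0921
time_s: 2.88
tool_pos: [0.4825, 0.1902, 0.2145]
tool_rot: [[0.988, 0.156, -0.0], [0.156, -0.988, -0.0], [-0.0, 0.0, -1.0]]
force: [-0.8, -0.7, -0.7]
grip_width: 0.092
2.875 [0.48249352 0.19018558 0.21449524] [[ 0.988  0.156 -0.   ]
 [ 0.156 -0.988 -0.   ]
 [-0.     0.    -1.   ]] [ 1.42447880e-01  1.20451005e-02  1.75315238e+00 -4.38860838e-04
  1.37678995e+00  1.55623365e+00] [-0.82873433 -0.71042467 -0.72206692]
wrist clamp 0.9 [238.9  50.6] [0.6046 0.2515 0.    ]
wrist clamp_long_grip 0.83 [200.  154.4] [0.5053 0.2674 0.065 ]
wrist clamp_short_grip 0.78 [252.9 162.5] [0.5055 0.2189 0.065 ]
top clamp 0.8 [120.9 233.4] [0.611 0.256 0.   ]
top clamp_long_grip 0.66 [101.4 289.6] [0.5034 0.2681 0.065 ]
side clamp 0.92 [193.7 321.5] [0.6113 0.2548 0.    ]
side clamp_long_grip 0.71 [193.9 317.9] [0.5728 0.2913 0.065 ]
side clamp_long_grip 0.67 [240.7 328.9] [0.4961 0.274  0.065 ]
```

View pics/wrist1.png

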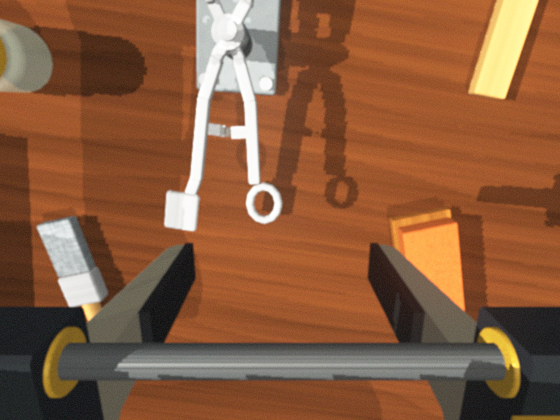

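The wrist view shows the clamp clearly, with the pivot at (229,32), ratchet at (228,131), plate at (182,211) and ring at (264,203). The finger networks' grip points at (200,154) and (253,162) lie on the bars. Next I compute the clamp frame.

```bash
python3 - <<'E'
from h import *
for n,p,z in [("pivot",(229,32),.075),("plate",(182,211),.073),("ring",(264,203),.065),("ratchet",(228,131),.065),("L",(200,154.4),.068),("S",(252.9,162.5),.068),("barL",(200,150),.071),("barR",(251.5,150),.071)]:
    print(n,onplane("wrist",p,z).round(4))
for p in [(.61,.255)]: print(proj("wrist",[*p,.0]),proj("wrist",[*p,.075]))
M=np.array([.5045,.2425]);s=get_state();R=np.array(s["tool_rot"]);print(R.T@(np.array([*M,.046])-s["tool_pos"])*1000)
E
```

```text
pivot [0.6086 0.2523 0.075 ]
plate [0.4516 0.2784 0.073 ]
ring [0.4689 0.2043 0.065 ]
ratchet [0.53   0.2456 0.065 ]
L [0.5058 0.2677 0.068 ]
S [0.506  0.2196 0.068 ]
barL [0.5102 0.2675 0.071 ]
barR [0.5174 0.2222 0.071 ]
[237.08055078  44.47058496] [225.87652191  29.59902002]
[ 29.6950105  -48.0786584  168.62613939]
```

```bash
python3 -m inch '[[30,-48,0,0,0,0.07],[0,0,40,0,0,0],[0,0,40,0,0,0],[0,0,10,0,0,0],[0,0,0,0,0,0]]'
python3 - <<'E'
from h import *
s=get_state();print(s["time_s"],s["tool_pos"])
n="wrist";im=eyes.read_camera(n);R=np.array(s["tool_rot"]);T=np.array(s["tool_pos"])
for th,z in [("clamp_long_grip",.068),("clamp_short_grip",.068)]:
    for d in finder.place_of(th,n)[:2]:
        X=onplane(n,d["position"],z);print(th,round(d["conf"],2),np.round(d["position"],1),X.round(4),(R.T@(X-T)*1000).round(1))
for y in (-46,46):
    p=proj(n,T+R@[0,y/1000,.03]);cv2.circle(im,tuple(int(v) for v in p),4,(0,0,255),-1)
cv2.imwrite("pics/w2.png",im)
E
```

```text
time_s: 4.1
tool_pos: [0.5048, 0.2425, 0.1249]
tool_rot: [[0.996, 0.087, -0.0], [0.087, -0.996, -0.0], [-0.0, 0.0, -1.0]]
force: [-0.2, 0.5, 0.2]
grip_width: 0.092
4.1 [0.5048198  0.24251164 0.12485028]
clamp_long_grip 0.71 [241.2 223.3] [0.5038 0.2699 0.068 ] [  1.4 -27.4  56.8]
clamp_short_grip 0.82 [317.9 225.6] [0.5068 0.2171 0.068 ] [-0.2 25.5 56.9]
clamp_short_grip 0.21 [243.5 222.7] [0.5044 0.2684 0.068 ] [  1.9 -25.9  56.8]
```

View pics/w2.png

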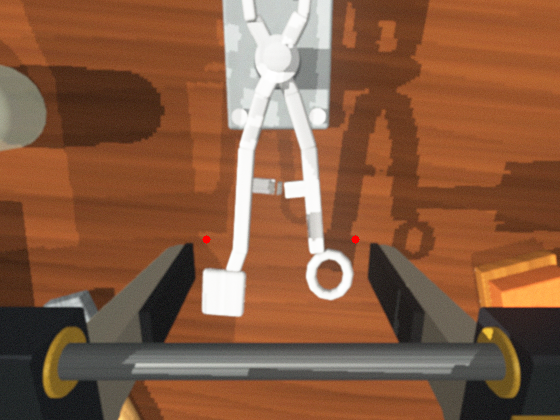

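The base plate is now parallel to the image columns, and the bars (columns 241 and 318, near row 225) lie centred between the finger marks (206 and 355). I go down and close.

```bash
python3 -m inch '[[3,-1,25,0,0,0],[0,0,24,0,0,0],[0,0,15,0,0,0],[0,0,15,0,0,0],[0,0,0,0,0,0],[0,0,0,0,0,0]]'
python3 -m inch '[[0,0,0,0,0,0],[0,0,0,0,0,0],[0,0,0,0,0,0],[0,0,0,0,0,0],[0,0,0,0,0,0],[0,0,0,0,0,0],[0,0,0,0,0,0],[0,0,0,0,0,0]]' 1
```

```text
time_s: 5.0
tool_pos: [0.5084, 0.244, 0.0464]
tool_rot: [[0.996, 0.087, 0.001], [0.087, -0.996, 0.0], [0.001, -0.0, -1.0]]
force: [-0.0, 0.7, 0.8]
grip_width: 0.0922
time_s: 6.0
tool_pos: [0.5059, 0.2443, 0.0452]
tool_rot: [[0.996, 0.087, -0.004], [0.087, -0.996, 0.0], [-0.004, -0.001, -1.0]]
force: [-7.2, 2.8, 4.6]
grip_width: 0.0311
```

```bash
python3 -m inch '[[0,0,0,0,0,0],[0,0,0,0,0,0],[0,0,0,0,0,0],[0,0,0,0,0,0],[0,0,0,0,0,0],[0,0,0,0,0,0],[0,0,0,0,0,0],[0,0,0,0,0,0]]' -1
python3 -m inch '[[0,0,-20,0,0,0],[0,0,-30,0,0,0],[0,0,-30,0,0,0],[0,0,0,0,0,0],[0,0,0,0,0,0]]'
python3 - <<'E'
from h import *
s=get_state();print(s["time_s"],s["tool_pos"])
n="wrist";im=eyes.read_camera(n);R=np.array(s["tool_rot"]);T=np.array(s["tool_pos"])
for th,z in [("clamp_long_grip",.068),("clamp_short_grip",.068)]:
    for d in finder.place_of(th,n)[:2]:
        X=onplane(n,d["position"],z);print(th,round(d["conf"],2),np.round(d["position"],1),X.round(4),(R.T@(X-T)*1000).round(1))
cv2.imwrite("pics/w3.png",im)
E
```

```text
time_s: 7.0
tool_pos: [0.5077, 0.2438, 0.0456]
tool_rot: [[0.996, 0.087, 0.0], [0.087, -0.996, -0.0], [0.0, 0.0, -1.0]]
force: [-0.6, 1.4, -0.4]
grip_width: 0.0922
time_s: 7.62
tool_pos: [0.507, 0.2437, 0.1244]
tool_rot: [[0.996, 0.087, -0.002], [0.087, -0.996, -0.0], [-0.002, 0.0, -1.0]]
force: [-1.2, -1.1, -0.6]
grip_width: 0.0921
7.625 [0.50700491 0.24365133 0.12443205]
clamp_long_grip 0.68 [261.2 230. ] [0.5011 0.2564 0.068 ] [ -4.6 -13.2  56.4]
clamp_short_grip 0.7 [304.1 234. ] [0.5008 0.2268 0.068 ] [-7.5 16.2 56.4]
```

View pics/w3.png

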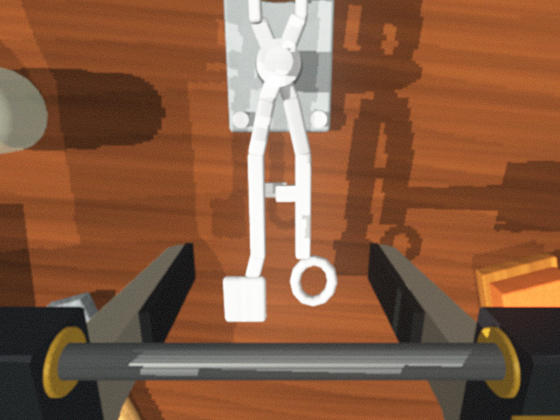

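The clamp is locked with the bars about 30 mm apart, and the robot is off it. The plate centre is at pixel (245,298) and the ring at (313,281). I compute the move to the plate while the clamp stays locked.

```bash
python3 - <<'E'
from h import *
s=get_state();R=np.array(s["tool_rot"]);T=np.array(s["tool_pos"])
for m,p,z in [("plate",(245,298),.073),("plate near edge",(244,320),.073),("pivot",(278,62),.08),("ring",(313,281),.068)]:
    X=onplane("wrist",p,z);print(m,X.round(4),(R.T@(X-T)*1000).round(1))
E
python3 -m inch '[[0,0,0,0,0,0],[0,0,0,0,0,0],[0,0,0,0,0,0],[0,0,0,0,0,0],[0,0,0,0,0,0],[0,0,0,0,0,0],[0,0,0,0,0,0],[0,0,0,0,0,0],[0,0,0,0,0,0],[0,0,0,0,0,0]]' 1
```

```text
plate [0.4507 0.2642 0.073 ] [-53.8 -25.4  51. ]
plate near edge [0.4326 0.2638 0.073 ] [-71.9 -26.6  51.1]
pivot [0.6077 0.2538 0.08  ] [101.8  -1.5  43.6]
ring [0.4656 0.2167 0.068 ] [-43.   23.2  56. ]
time_s: 9.02
tool_pos: [0.5077, 0.2438, 0.1256]
tool_rot: [[0.996, 0.087, 0.0], [0.087, -0.996, 0.0], [0.0, -0.0, -1.0]]
force: [0.4, -0.1, 0.0]
grip_width: 0.0005
```

```bash
python3 -m inch '[[-28,-13,0,0,0,0],[-28,-14,0,0,0,0],[0,0,0,0,0,0],[0,0,20,0,0,0],[0,0,15,0,0,0],[0,0,5,0,0,0],[0,0,0,0,0,0],[0,0,0,0,0,0],[0,0,0,0,0,0]]'
python3 - <<'E'
from h import *
ims=[]
for n in ["side","top"]:
    im=eyes.read_camera(n);p=proj(n,[.45,.266,.073]).astype(int);x=max(p[0]-70,0);y=max(p[1]-80,0)
    ims.append(cv2.resize(im[y:y+140,x:x+140],(400,400)) if im[y:y+140,x:x+140].shape[:2]==(140,140) else cv2.resize(im[y:y+140,x:x+140],(400,400)))
cv2.imwrite("pics/s4.png",np.hstack(ims))
E
```

```text
time_s: 10.15
tool_pos: [0.4501, 0.266, 0.0862]
tool_rot: [[0.996, 0.087, 0.001], [0.087, -0.996, 0.0], [0.001, -0.0, -1.0]]
force: [-0.9, -0.0, -0.3]
grip_width: 0.0001
```

View pics/s4.png

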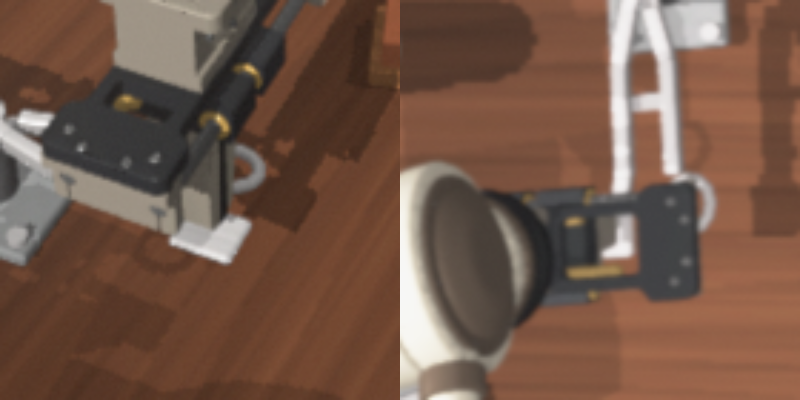

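The shut fingers stand right above the plate (side crop), the ring is clear of them, and the clamp is still locked. Now I press in steps.

```bash
python3 -m inch '[[0,0,8,0,0,0],[0,0,5,0,0,0],[0,0,4,0,0,0],[0,0,4,0,0,0],[0,0,3,0,0,0],[0,0,0,0,0,0],[0,0,0,0,0,0]]'
python3 -m inch '[[0,0,0,0,0,0],[0,0,0,0,0,0]]'
```

```text
time_s: 11.12
tool_pos: [0.4497, 0.2663, 0.062]
tool_rot: [[0.996, 0.087, 0.0], [0.087, -0.996, 0.001], [0.0, -0.001, -1.0]]
force: [-1.7, 2.2, 5.1]
grip_width: 0.0007
time_s: 11.38
tool_pos: [0.4497, 0.2663, 0.062]
tool_rot: [[0.996, 0.087, 0.0], [0.087, -0.996, 0.001], [0.0, -0.001, -1.0]]
force: [-3.0, 2.7, 6.0]
grip_width: 0.0004
```

```bash
python3 -m inch '[[0,-3,0,0,0,0],[0,-3,0,0,0,0],[0,-3,0,0,0,0],[0,0,0,0,0,0],[0,0,-4,0,0,0],[0,0,-6,0,0,0],[0,0,-15,0,0,0],[0,0,-30,0,0,0],[0,0,-30,0,0,0],[0,0,0,0,0,0]]'
python3 -m inch '[[50,25,0,0,0,0],[0,0,0,0,0,0],[0,0,0,0,0,0],[0,0,0,0,0,0]]' -1
python3 - <<'E'
from h import *
s=get_state();print(s["time_s"],s["tool_pos"],s["force"])
n="wrist";im=eyes.read_camera(n);R=np.array(s["tool_rot"]);T=np.array(s["tool_pos"])
for th,z in [("clamp_long_grip",.068),("clamp_short_grip",.068)]:
    for d in finder.place_of(th,n)[:2]:
        X=onplane(n,d["position"],z);print(th,round(d["conf"],2),np.round(d["position"],1),X.round(4),(R.T@(X-T)*1000).round(1))
cv2.imwrite("pics/w5.png",im)
E
```

```text
time_s: 12.62
tool_pos: [0.4502, 0.2752, 0.1493]
tool_rot: [[0.996, 0.087, 0.004], [0.087, -0.996, 0.001], [0.004, -0.001, -1.0]]
force: [0.0, 0.1, -0.8]
grip_width: 0.0004
time_s: 13.12
tool_pos: [0.4995, 0.2545, 0.1459]
tool_rot: [[0.996, 0.087, -0.002], [0.087, -0.996, -0.0], [-0.002, 0.0, -1.0]]
force: [-1.1, 0.3, 0.3]
grip_width: 0.0381
13.125 [0.4994687  0.25449035 0.14589186] [-1.14223349  0.25717696  0.34408694]
clamp_long_grip 0.96 [264. 209.] [0.5029 0.2673 0.068 ] [  4.6 -12.5  77.9]
clamp_long_grip 0.56 [292.5  67.6] [0.602  0.2557 0.068 ] [102.4   7.7  77.7]
clamp_short_grip 0.89 [330.7 212.3] [0.5048 0.2177 0.068 ] [ 2.3 37.1 77.9]
```

View pics/w5.png

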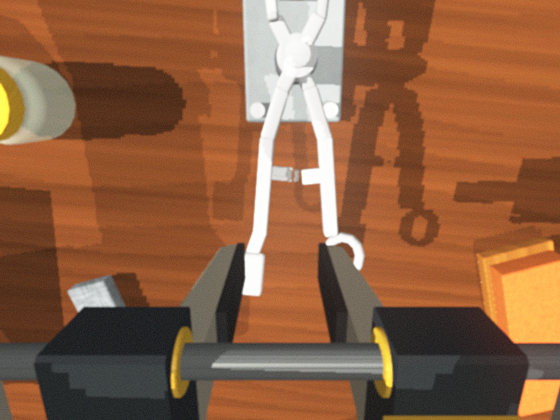

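The grip points are at (264,209) and (331,212), which is 49.6 mm apart. The clamp is fully open and the gripper is clear above it. I let it settle and hand in.

```bash
python3 -m inch '[[0,0,-30,0,0,0],[0,0,0,0,0,0],[0,0,0,0,0,0],[0,0,0,0,0,0]]'
python3 -c "
from cell import arm;print(arm.close_job())"
```

```text
time_s: 13.78
tool_pos: [0.5, 0.2541, 0.1753]
tool_rot: [[0.996, 0.087, -0.002], [0.087, -0.996, -0.001], [-0.002, 0.0, -1.0]]
force: [0.5, 0.1, 0.0]
grip_width: 0.0901
the job is handed in; nothing more can be done
None
```

I did the squeeze and release on the knife's clamp, and handed the job in at about 13.8 s of the 48 s.

- **Lock:** I closed the handles across the grip points and let go. The wrist picture showed the grip points about 30 mm apart, so the ratchet had locked. The robot stayed off the clamp for more than 3 s.
- **Release:** I pressed the thumb plate about 11 mm down, which took about 6 N. I then slid 9 mm in the opening direction while still pressing, because friction might have held the handle, and lifted off.
- **Last checks:** The final wrist picture put the grip points 49.6 mm apart, so the clamp is open. The gripper was clear above it, with under 1 N on the wrist sensor. I never went near the empty clamp except to pass over it at 0.215 m.
- **Disagreement:** While squeezing, the gripper reported an opening of 31 mm, a little below the roughly 35 mm expected at the clamp's stop. I did not find out why, but the lock and the release both worked.

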